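Load the bench parts washer and lock its hood

TASK

Lift the wire basket of cast rings off its drip stand, keeping it level, and hang it by its two pins in the open forks inside the washer. Then lower the washer's hood fully shut and turn the T-handle latch a quarter turn clockwise until it drops into its locked detent; leave the other things on the bench where they are.

Things in the scene. Friction and masses are not known exactly. Their poses are not given: they have to be found in the camera images.
- basket_grip (a point): wire basket of cast rings, 76 x 96 x 50 mm, 0.3 kg. This point: centre of the flat steel grip on its bail, 44 mm long (x), 14 mm thick (y), 30 mm high; z up. Two trunnion pins, 8 mm thick, stick out along +x and -x, tips 54 mm from the middle, axis 31 mm below this point; basket bottom 75 mm below it. It can swing about its pins.
- stand_seat (a point): low aluminium drip stand, 126 x 136 mm. This point, 66 mm above the bench, is where the middle of the pin axis lies while the basket hangs there, pins along x. Its two fork plates, 46 mm to +x and -x, are open upward and end 14 mm above the pin axis.
- washer_seat (a point): bench parts washer: open steel tank 130 (x) x 148 mm (y), 6 mm walls, rim 105 mm above the bench, front towards -x. This point, 36 mm below the rim in the tank's middle, is where the middle of the basket's pin axis must lie, pins along x, either way round. Fork plates 46 mm to +x and -x: 11 mm slots open upward, flared mouths 35 mm wide, 14 mm high; 5 mm play along x.
- washer_hinge (a point): middle of the hood's hinge line, on the rear (+x) rim of the washer, 105 mm above the bench; axes as the washer's; the line runs along y. The slotted keeper that the latch goes through stands out 47 mm from the washer's front, just below the rim.
- washer_lid (a joint): angle of the hood, rad: 0 shut, grows as its front edge swings up and back. It starts at 1.65 to 1.8, leaning back past upright, a stiff hinge holds it within about 0.4 rad of upright; nearer to shut it sinks slowly (damped) by its weight: reach behind it, draw it forward, press it down. A shell 130 mm from hinge line to front edge, 148 mm wide, 18 mm high.
- lid_edge (a point): middle of the hood's front upper edge, on its outer face, 130 mm from the hinge line and 18 mm outward of the hinge plane; it moves with the hood.
- washer_latch (a joint): turn of the latch, rad: 0 (up to 0.08 at the start) unlocked, handle along the washer's x, so that the tongue below it passes the keeper's slot as the hood shuts; 1.57 locked, handle across, at a stop. Turns clockwise from above (hood shut). Friction holds it where it is left.
- latch_grip (a point): centre of the black T-handle of the latch, 56 mm long (its x), 12 mm thick (y), 26 mm high, on a lug in front of the hood; moves with the hood. With the hood shut and the latch unlocked it is on the washer's middle line, 152 mm in front of the hinge line, 146 mm above the bench, z up, its underside 10 mm above the hood's top.
- washer_knob (a joint): how far the T-handle has dropped, m: 0 while its rib rides on the detent block, 0.004 when a spring of about 6 N has pulled it into the groove. It can enter only within about 0.1 rad of the full quarter turn, and fingers that grip it tightly hold it up: let go to let it drop.
- burnisher: bystander: burnisher with a wooden handle, 126 mm long, lies on the bench
- bench_block: bystander: steel block 52 x 52 x 48 mm
- oil_vial: bystander: square oil vial with a dark stopper, 64 mm tall
- hammer: bystander: hammer with a wooden handle, 230 mm long
- thread_spool: bystander: white thread spool, 31 mm high
- tin_grey: bystander: round grey tin, 68 mm wide, 43 mm high

How it is judged:
On the way, in this order (a step that is already met when the one before it is completed fails the run):
1. the basket is lifted clear of the stand, level (z of basket_grip in the frame of stand_seat above 0.055 m and angle between basket_grip's own z axis and vertical below 0.35 rad), for 0.1 s.
2. the basket hangs by its pins in the washer's forks, let go (horizontal distance between basket_grip and washer_seat below 0.012 m and z of basket_grip in the frame of washer_seat between 0.026 and 0.035 m and contact force between the fingers and basket below 0.1 N), for 0.2 s.
3. the hood is shut (value of joint washer_lid below 0.03 rad), for 0.2 s.
4. the latch has turned and dropped into its detent (value of joint washer_latch above 1.45 rad and value of joint washer_knob above 0.0028 m), for 0.2 s.
At the end, for the whole second after the job is handed in: The basket hangs in the washer's forks (grip within 12 mm of the tank's middle and 26 to 35 mm above the seat, pins within 0.12 rad of the forks' line, tilt under 0.25 rad), the hood is shut (under 0.03 rad), the latch is turned beyond 1.45 rad and its handle has dropped by more than 2.8 mm (all of step 4 and horizontal distance between basket_grip and washer_seat below 0.012 m and z of basket_grip in the frame of washer_seat between 0.026 and 0.035 m and angle between the x axis of basket_grip and the x axis of washer_seat, either way round below 0.12 rad and angle between basket_grip's own z axis and vertical below 0.25 rad and value of joint washer_lid below 0.03 rad); the robot touches nothing.
It fails at once if the basket is tipped so that the rings spill (over 0.5 rad) (angle between basket_grip's own z axis and vertical above 0.5 rad).
It fails at once if another thing on the bench is moved by more than 30 mm (distance of any of burnisher, bench_block, oil_vial, hammer, thread_spool, tin_grey from where it was at the start of the episode above 0.03 m).
It also fails if it takes over 72 s, if anything falls off the work surface, if the arm or the gripper's body presses on something with over 40 N, if the wrist force passes 120 N, or if a joint passes its speed limit or range.

ROBOT

A 7-joint arm with a two-finger parallel gripper is mounted at the origin on a cart in front of the work surface, level with it; the furniture and walls round the work are solid. World frame = base frame: x ahead of the robot, y to its left, z up, the work surface at z = 0. Lengths are in m, angles in rad, forces in N, time in s.
With the tool pointing down it reaches from about 0.35 to 0.9 m from the base axis. Payload 19.9 kg.
Tool frame: the origin (TCP) lies between the finger pads; the fingertips stand 19 mm ahead of it and the grasp point (between the pads) is the TCP; z points along the fingers, y is the line along which they close (so a half turn about z gives the same grasp; the last joint's range is limited). The gripper opens to 94 mm and grips with 3 to 60 N. Pads are 16 mm wide; open, the fingers measure 119 mm over their backs; the gripper's body (75 mm by 177 mm) begins 78 mm behind the grasp point.
Start: joints at [-1.315, 0.417, -0.01, 1.614, 0.005, 1.111, -0.053], TCP at [0.183, 0.597, 0.224] pointing down, gripper open.
Joint ranges: [-2.81, 2.81], [-0.39, 2.02], [-1.27, 1.25], [0.06, 2.57], [-1.19, 4.33], [0.19, 2], [-2.82, 2.82]. Speed limits (rad/s): [1.89, 1.89, 2.39, 2.39, 3.01, 3.01, 3.01].

INTERFACE

Orientations are given as a 3x3 rotation matrix whose columns are the frame's x, y, z axes.
In Python, from rig import robot gives the robot as it stands. Calls block until the motion is done:
- robot.move_ptp(position, orientation): joint-space move of the TCP to a pose.
- robot.move_linear(position, velocity=0.15, frame=None, threshold=None): straight line of the TCP; frame=None keeps the orientation; velocity is the mean speed in m/s. With threshold (N) it stops when the force on the tool has changed by that much, and returns True; else False.
- robot.goto_joints(angles): joint-space move.
- robot.gripper_to(opening): finger opening in m; the grip force is fixed at half the most; returns when the fingers have stopped.
- robot.pause(seconds).
- robot.ik(position, orientation): joint angles nearest the present ones, or None.
- robot.get_state(): the state.
- robot.grab_frame(name): name is "side" or "top" or "wrist"; returns the picture (480x640x3 uint8, red, green, blue); there is no depth.
- robot.camera_info(name): a dict with "fx", "fy", "cx", "cy" (pixels), "dist" ([k1, k2, p1, p2, k3] as OpenCV has them; the pictures are not rectified), "rvec" (rotation vector, rad) and "tvec" (3), from world to camera coordinates, as OpenCV has them. Camera axes: x right, y down, z forward; pixel columns grow to the right and rows downward; lengths in m; the calibration is good to about 2 mm. A picture is of the moment at which its call begins: read the wrist's pose just before it. camera_info takes no time and is no camera call; for the wrist camera it gives the pose at the moment of the call.
A pose or a line that the arm cannot do raises robot.PlanningError and nothing moves.
- robot.sign_off(): hands the job in; it is judged then, once.
The state is a dict: "time": time; "qpos": joint angles; "joint_vel": joint speeds; "effort": joint torques, N m; "ee_pos": TCP position; "tool_rot": TCP orientation; "force": force on the tool from outside, world axes, zero at the start; "moment": the same for the moment, N m; "opening": finger opening in m; "grasp_force": force on a finger pad.
Only numpy, scipy, OpenCV 4.12 (cv2) and the standard library are available. Lean on these libraries where they do the work, as an engineer would, in place of code of your own. Each camera call takes 0.05 s, during which the arm holds its last target. There are 200 camera calls.

## Working session

There is one attempt and no reset: what is moved stays moved. The work goes in short steps, each a Python script; the robot and the scene stay as the last script left them, time stands still between calls to the robot, and variables do not carry over. Pictures are saved under pics/ and viewed, at most 10 in all, crops included, and the job is handed in when it is done.

```bash
ls; mkdir -p pics; python3 - <<'E'
from rig import robot
import cv2
for n in("top","side"):
    cv2.imwrite(f"pics/{n}0.png",robot.grab_frame(n)[:,:,::-1]); print(n,robot.camera_info(n))
s=robot.get_state();print(s["time"],s["ee_pos"],s["tool_rot"]);print(robot.camera_info("wrist"))
E
```

```text
pics
top {'fx': 472.26381114861584, 'fy': 472.26381114861584, 'cx': 324.07003061369113, 'cy': 240.52166121510976, 'dist': array([-0.01416767,  0.        ,  0.        ,  0.        ,  0.        ]), 'rvec': array([ 2.1560564 , -2.16223904,  0.12826625]), 'tvec': array([0.01222293, 0.55841565, 1.282555  ])}
side {'fx': 573.7832469213268, 'fy': 573.7832469213268, 'cx': 317.35493281460253, 'cy': 237.7309740882004, 'dist': array([0.00868139, 0.        , 0.        , 0.        , 0.        ]), 'rvec': array([ 2.13196918, -1.34249057,  0.47078779]), 'tvec': array([-0.24449236,  0.45285983,  1.37857464])}
0.1 [0.18329525 0.59717903 0.22389481] [[-9.55984087e-01  2.93418410e-01 -2.50301039e-04]
 [ 2.93418509e-01  9.55983516e-01 -1.04644473e-03]
 [-6.77624824e-05 -1.07382747e-03 -9.99999421e-01]]
{'fx': 388.32299684323, 'fy': 388.32299684323, 'cx': 319.5833682695828, 'cy': 239.92267688365027, 'dist': array([-0.03762431,  0.        ,  0.        ,  0.        ,  0.        ]), 'rvec': array([-2.36675969, -1.75306346, -0.20499249]), 'tvec': array([-0.6239533 , -0.02426185,  0.38983175])}
```

View pics/top0.png

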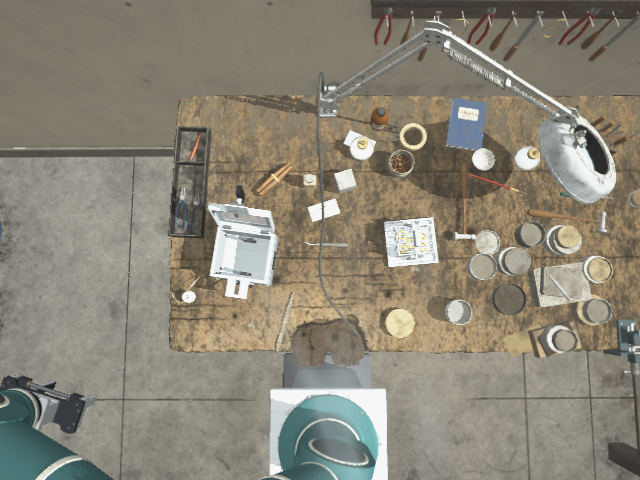

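View pics/side0.png

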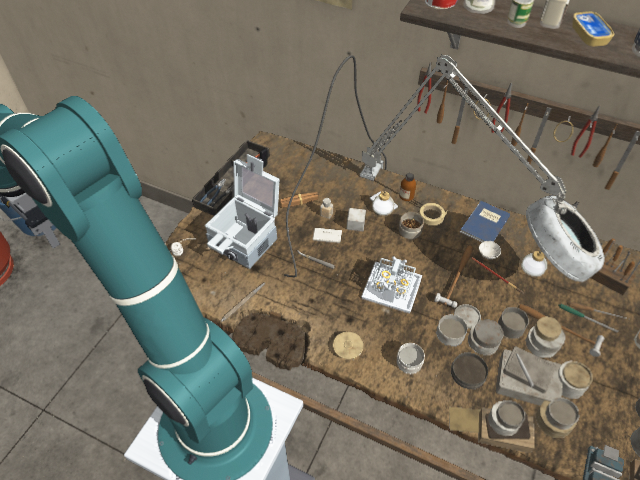

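```bash
cat > h.py <<'E'
import numpy as np, cv2
from rig import robot
def cam(n): 
    c=robot.camera_info(n);K=np.array([[c["fx"],0,c["cx"]],[0,c["fy"],c["cy"]],[0,0,1.]])
    return K,c["dist"],c["rvec"],c["tvec"]
def ray(c,px):
    K,d,r,t=c;R=cv2.Rodrigues(r)[0]
    u=cv2.undistortPoints(np.array([[px]],float),K,d)[0,0]
    v=R.T@np.array([u[0],u[1],1]);return -R.T@t,v/np.linalg.norm(v)
def atz(c,px,z):
    o,v=ray(c,px);return o+v*(z-o[2])/v[2]
def tri(*cp):
    A=np.zeros((3,3));b=np.zeros(3)
    for c,px in cp:
        o,v=ray(c,px);P=np.eye(3)-np.outer(v,v);A+=P;b+=P@o
    return np.linalg.solve(A,b)
def proj(c,p): return cv2.projectPoints(np.atleast_2d(np.array(p,float)),c[2],c[3],c[0],c[1])[0][:,0]
def crop(im,x0,y0,w,h,s,f=10):
    o=cv2.resize(im[y0:y0+h,x0:x0+w],None,fx=s,fy=s,interpolation=cv2.INTER_CUBIC)
    for k in range(-(-x0//f)*f,x0+w,f): cv2.line(o,((k-x0)*s,0),((k-x0)*s,6),(0,0,255),1);cv2.putText(o,str(k),((k-x0)*s,16),0,.3,(0,0,255),1)
    for k in range(-(-y0//f)*f,y0+h,f): cv2.line(o,(0,(k-y0)*s),(6,(k-y0)*s),(0,0,255),1);cv2.putText(o,str(k),(8,(k-y0)*s+4),0,.3,(0,0,255),1)
    return o
def down(yaw):  # tool x axis at yaw, z down
    c,s=np.cos(yaw),np.sin(yaw);return np.array([[c,s,0],[s,-c,0],[0,0,-1.]])
E
python3 - <<'E'
import cv2,numpy as np
from h import crop
t=cv2.imread("pics/top0.png");s=cv2.imread("pics/side0.png")
cv2.imwrite("pics/A.png",np.hstack([crop(t,195,180,98,125,4),crop(s,198,145,98,125,4)]))
cv2.imwrite("pics/B.png",np.hstack([crop(t,378,210,66,64,6),crop(s,358,250,66,64,6)]))
E
```

```text
(no output)
```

View pics/A.png

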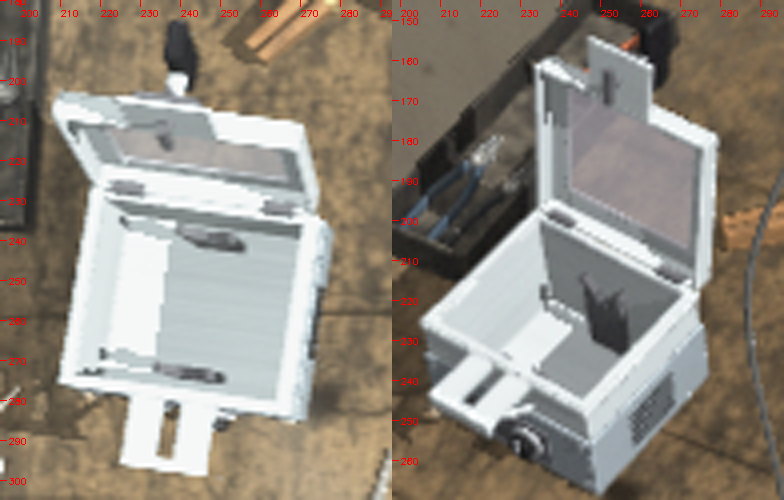

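View pics/B.png

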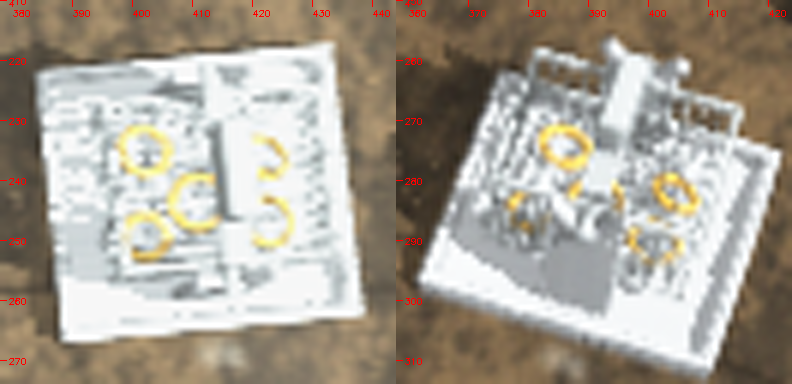

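```bash
python3 - <<'E'
from h import *
from scipy.optimize import least_squares
T,S=cam("top"),cam("side")
def fit(obj,obs,x0):
    def W(p):
        c,s=np.cos(p[2]),np.sin(p[2]);o=np.array(obj,float);return np.c_[p[0]+c*o[:,0]-s*o[:,1],p[1]+s*o[:,0]+c*o[:,1],o[:,2]]
    f=lambda p:np.concatenate([(proj(C,W(p)[i:i+1])[0]-px) for C,i,px in obs]).ravel()
    r=least_squares(f,x0,loss="soft_l1");print(r.x.round(4),r.fun.reshape(-1,2).round(1).tolist());return r.x
a,b,z=.065,.074,.105
obj=[(-a,b,z),(-a,-b,z),(a,-b,z),(a,b,z)]
obs=[(T,0,(210,275.5)),(T,1,(270.5,284.5)),(T,2,(276.5,236)),(T,3,(219,227)),(S,0,(206,226)),(S,1,(246,251.5)),(S,2,(275,217.5)),(S,3,(236,196))]
fit(obj,obs,[.55,.25,0])
obj=[(.063,.068,.006),(.063,-.068,.006),(-.063,-.068,.006),(-.063,.068,.006)]
obs=[(T,0,(384,222)),(T,1,(433,217.5)),(T,2,(438.5,262.5)),(T,3,(388.5,267)),(S,1,(422,275.5)),(S,2,(410.5,311)),(S,3,(361.5,297))]
fit(obj,obs,[.55,-.2,0])
K,d,r,t=cam("wrist");R=cv2.Rodrigues(r)[0];s=robot.get_state();Q=s["tool_rot"]
print("cam in tool",Q.T@(-R.T@t-s["ee_pos"]),Q.T@R.T)
E
```

```text
[ 0.511   0.2195 -0.1547] [[2.4, 0.2], [-2.3, -0.2], [-0.1, -0.6], [2.2, 0.0], [-0.2, -0.5], [0.1, -3.1], [-0.4, 1.6], [-1.0, 2.0]]
[ 0.5575 -0.2374  0.0928] [[1.0, 0.2], [-0.8, 0.2], [-0.8, -1.0], [1.5, -0.9], [-1.1, 0.6], [-0.7, 0.5], [0.8, 0.0]]
cam in tool [ 0.06819937 -0.00051158 -0.16007211] [[ 1.89535377e-03 -9.72619506e-01 -2.32395577e-01]
 [ 9.99998171e-01  1.90284347e-03  1.91946981e-04]
 [ 2.55521027e-04 -2.32395515e-01  9.72621334e-01]]
```

```bash
python3 - <<'E'
from h import *
Y=down(np.pi+.093)
for p in ([.3,.4,.42],[.42,.0,.42],[.56,-.237,.22]):
    print(robot.ik(p,Y))
robot.move_ptp([.3,.4,.42],down(np.pi-.2)); robot.move_ptp([.42,.0,.42],Y); robot.move_ptp([.56,-.237,.2],Y)
s=robot.get_state();print(s["time"],s["ee_pos"],s["qpos"].round(2) if hasattr(s["qpos"],"round") else s["qpos"])
np.save("w1.npy",np.array(cam("wrist"),dtype=object),allow_pickle=True)
im=robot.grab_frame("wrist")[:,:,::-1];cv2.imwrite("pics/w1.png",im)
E
```

```text
[-9.99673066e-01  6.45762428e-02  1.15290630e-02  1.62394284e+00
 -7.49154587e-04  1.45307788e+00  6.75716282e-01]
[-0.75527006 -0.14633699  0.60413136  1.79749744  0.08339079  1.46517288
  1.49883179]
[-0.32119985  0.5495244   0.94286533  1.68550335 -0.47989456  1.15664401
  2.41461743]
4.125 [ 0.56054492 -0.23587369  0.20053018] [-0.28  0.55  0.87  1.7  -0.46  1.11  2.4 ]
```

View pics/w1.png

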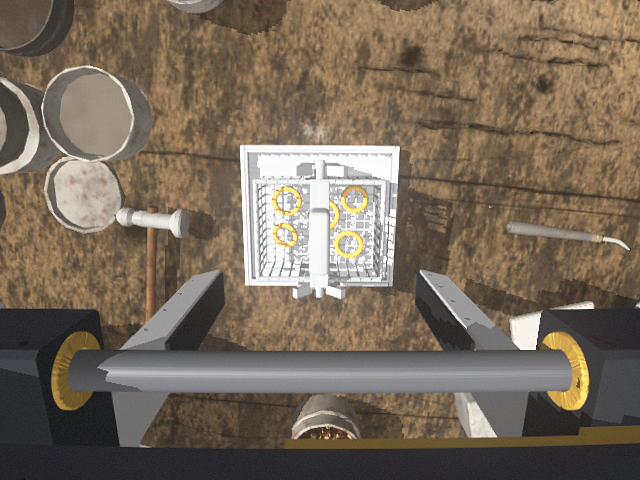

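```bash
python3 - <<'E'
from h import *
C=cam("wrist")
print([atz(C,p,z).round(4).tolist() for p,z in [((319.5,208),.112),((319.5,170),.08),((319,290),.08)]])
for z in (0.003,.01): 
  q=np.array([atz(C,p,z) for p in ((241,146),(399,146),(393,286),(247.5,286))]);print(z,q.mean(0).round(4),np.linalg.norm(q-np.roll(q,1,0),axis=1).round(4), np.arctan2(*(q[3]-q[0])[1::-1]),np.arctan2(*(q[2]-q[1])[1::-1]),np.arctan2(*(q[0]-q[1])[1::-1])-np.pi/2)
im=cv2.imread("pics/w1.png");cv2.imwrite("pics/w1c.png",crop(im,270,150,100,150,4))
E
```

```text
[[0.5308, -0.2386, 0.112], [0.5085, -0.2408, 0.08], [0.599, -0.2324, 0.08]]
0.003 [ 0.5578 -0.2354  0.003 ] [0.1331 0.142  0.1331 0.1422] 0.0978109854820341 0.09920713446609639 -3.0451488505408073
0.01 [ 0.5565 -0.2355  0.01  ] [0.1305 0.1392 0.1305 0.1394] 0.0978109854820339 0.09920713446609636 -3.0451488505408078
```

View pics/w1c.png

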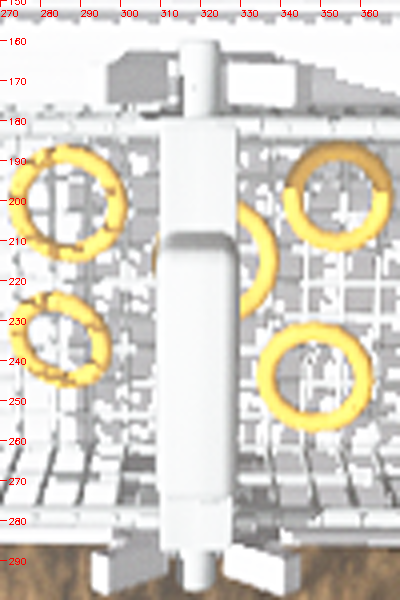

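```bash
python3 - <<'E'
from h import *
C=cam("wrist")
print([atz(C,p,z).round(4) for p,z in [((317.5,209),.112),((317.5,274),.112),((317.5,241),.112),((318.5,160),.066),((318,298),.066)]])
q=np.array([atz(C,p,.018) for p in ((241,146),(399,146),(393,286),(247.5,286))]);print(q.mean(0))
E
```

```text
[array([ 0.5316, -0.2399,  0.112 ]), array([ 0.5755, -0.2357,  0.112 ]), array([ 0.5528, -0.2378,  0.112 ]), array([ 0.502 , -0.2421,  0.066 ]), array([ 0.6112, -0.2321,  0.066 ])]
[ 0.55501505 -0.23568336  0.018     ]
```

```bash
python3 - <<'E'
from h import *
robot.move_ptp([.46,.225,.28],down(np.pi-.155))
s=robot.get_state();print(s["time"],s["ee_pos"],s["qpos"])
C=cam("wrist");np.savez("w2.npz",r=C[2],t=C[3])
im=robot.grab_frame("wrist")[:,:,::-1];cv2.imwrite("pics/w2.png",im)
cv2.imwrite("pics/w2c.png",crop(im,170,20,300,280,2,20))
E
```

```text
5.925 [0.46037047 0.22425122 0.28004498] [-1.47006906  0.30659858  1.16219201  1.84899156 -0.30372206  1.1839833
  1.20683715]
```

View pics/w2c.png

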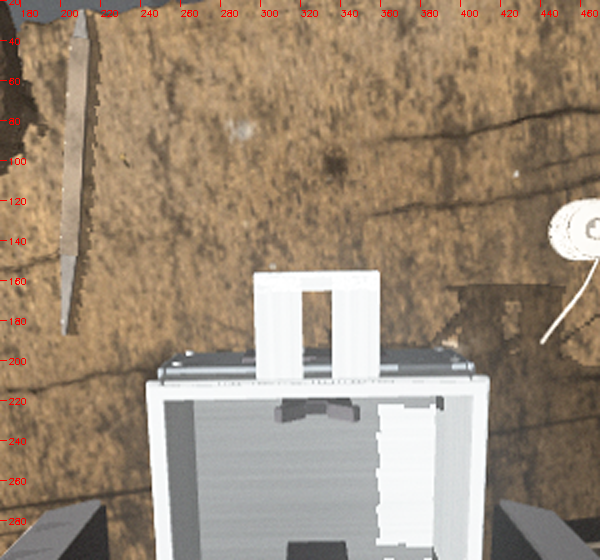

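```bash
python3 - <<'E'
from h import *
C=cam("wrist")
a,b=atz(C,(415,208.5),.105),atz(C,(243.5,210.5),.105)
l=atz(C,(252,300),.105);ke=[atz(C,p,.1) for p in((297,156),(359.5,155.5))]
d=a-b;yaw=np.arctan2(d[1],d[0])-np.pi/2
print(a,b,np.linalg.norm(d),yaw,"left side yaw",np.arctan2(*(l-b)[1::-1]),"keeper",ke,np.arctan2(*(ke[1]-ke[0])[1::-1])-np.pi/2)
m=(a+b)/2;X=np.array([np.cos(yaw),np.sin(yaw),0]);print("seat",m+.065*X,"from keeper",(ke[0]+ke[1])/2+.112*X)
print("frontfork",atz(C,(328.5,222),.083), m+.019*X)
E
```

```text
[0.45700678 0.30864229 0.105     ] [0.43575666 0.16048539 0.105     ] 0.14967308972763177 -0.1424582390472171 left side yaw -0.10634714529685549 keeper [array([0.39712877, 0.21410482, 0.1       ]), array([0.40493918, 0.26714339, 0.1       ])] -0.14620821048290633
seat [0.51072326 0.22533534 0.105     ] from keeper [0.51189941 0.22472269 0.1       ]
frontfork [0.46150858 0.23212353 0.083     ] [0.46518925 0.23186628 0.105     ]
```

```bash
python3 - <<'E'
from h import *
Y=down(np.pi+.096);W=down(np.pi-.145)
robot.gripper_to(.06) if False else None
robot.move_ptp([.5545,-.2375,.2],Y)
robot.gripper_to(.05)
print(robot.move_linear([.5545,-.2375,.099],.12,threshold=15))
robot.gripper_to(0.005);s=robot.get_state();print(s["time"],s["ee_pos"],s["opening"],s["grasp_force"],s["force"])
robot.move_linear([.5545,-.2375,.26],.12)
s=robot.get_state();print(s["opening"],s["force"],s["moment"])
robot.move_linear([.5113,.225,.26],.25,frame=W)
robot.move_linear([.5113,.225,.205],.15)
s=robot.get_state();print(s["time"],s["ee_pos"],s["opening"],s["force"],s["tool_rot"])
C=cam("wrist");np.savez("w3.npz",r=C[2],t=C[3])
im=robot.grab_frame("wrist")[:,:,::-1];cv2.imwrite("pics/w3.png",im)
cv2.imwrite("pics/s3.png",robot.grab_frame("side")[:,:,::-1])
a=cv2.imread("pics/w3.png");b=cv2.imread("pics/s3.png")
cv2.imwrite("pics/c3.png",np.hstack([crop(a,180,110,240,280,2,20),crop(b,195,130,100,140,3)[:420].copy() if 0 else cv2.copyMakeBorder(crop(b,195,130,106,140,3),0,140,0,0,0)]))
E
```

```text
False
10.1917 [ 0.55458273 -0.23741647  0.09909198] 0.01362638032487773 29.996038377285004 [-1.18052629  1.28684577  2.27046073]
0.014126849087375673 [-0.95980646  0.1415729  -3.38970181] [ 0.00498958 -0.02512073 -0.00494534]
14.2083 [0.5116636  0.22457905 0.20553196] 0.013805705198769279 [ 0.18010761 -0.40284389 -3.61956684] [[-9.89404563e-01  1.45184365e-01  3.32998967e-04]
 [ 1.45184279e-01  9.89404595e-01 -2.68794996e-04]
 [-3.68495539e-04 -2.17600781e-04 -9.99999908e-01]]
```

View pics/c3.png

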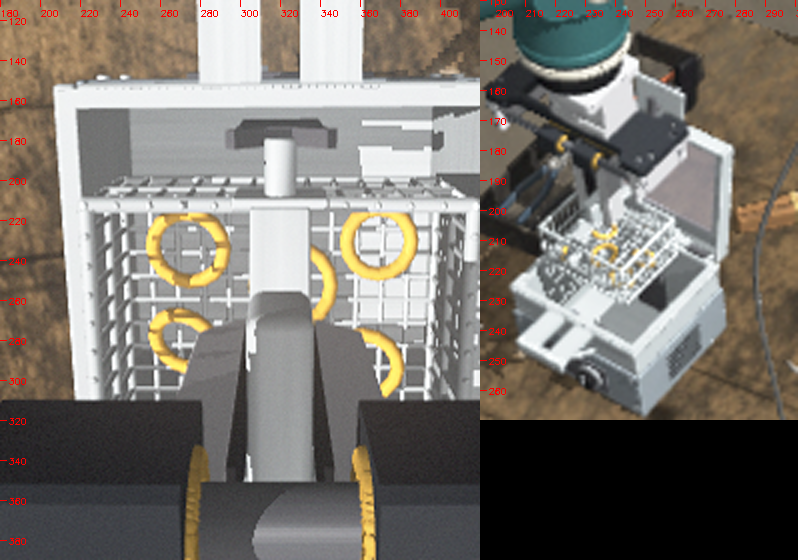

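```bash
python3 - <<'E'
from h import *
C=cam("wrist");yaw=-.145
X=np.array([np.cos(yaw),np.sin(yaw),0]);Yv=np.array([-X[1],X[0],0]);o=np.array([.5113,.225,0])
f=lambda p,z:((atz(C,p,z)-o)@X,(atz(C,p,z)-o)@Yv)
for n,p,z in [("tip top",(313,179),.1765),("tip axis",(313,179),.1725),("rim outer",(313,152.5),.105),("rim corner",(208,152.5),.105),("rim inner",(313,162),.105),("inner corner L",(218.5,163.5),.105),("inner R",(395,160),.105),("fork top near",(320.5,170),.083),("fork L",(294,178),.083),("fork R",(348,176),.083),("keeperslot",(313-0,130),.1),("kL",(280,130),.1),("kR",(361,130),.1)]: print(n,np.round(f(p,z),4))
E
```

```text
tip top [-0.0527 -0.0035]
tip axis [-0.0524 -0.0036]
rim outer [-0.0643 -0.0046]
rim corner [-0.0643 -0.0738]
rim inner [-0.0581 -0.0046]
inner corner L [-0.0572 -0.0673]
inner R [-0.0596  0.0495]
fork top near [-0.0516  0.0004]
fork L [-0.0459 -0.0187]
fork R [-0.0474  0.0203]
keeperslot [-0.0788 -0.0047]
kL [-0.0788 -0.0265]
kR [-0.0789  0.0271]
```

```bash
python3 - <<'E'
from h import *
yaw=-.142
X=np.array([np.cos(yaw),np.sin(yaw),0]);Yv=np.array([-X[1],X[0],0])
p=np.array(robot.get_state()["ee_pos"])-.0007*X+.0035*Yv
p[2]=.15;robot.move_linear(p,.1,frame=down(np.pi+yaw))
p[2]=.102;h=robot.move_linear(p,.04,threshold=8)
s=robot.get_state();print(h,s["time"],s["ee_pos"],s["force"],s["moment"],p)
C=cam("wrist");np.savez("w4.npz",r=C[2],t=C[3])
cv2.imwrite("pics/w4.png",robot.grab_frame("wrist")[:,:,::-1]);a=cv2.imread("pics/w4.png");b=robot.grab_frame("side")[:,:,::-1].copy()
cv2.imwrite("pics/c4.png",np.hstack([crop(a,180,110,240,280,2,20),cv2.copyMakeBorder(crop(b,195,130,106,140,3),0,140,0,0,0)]))
E
```

```text
True 15.9583 [0.51120451 0.2275628  0.1077987 ] [ 0.75270455 -3.26442176 -2.82285314] [-0.84473984 -0.19849676  0.05692702] [0.51168607 0.2284887  0.102     ]
```

View pics/c4.png

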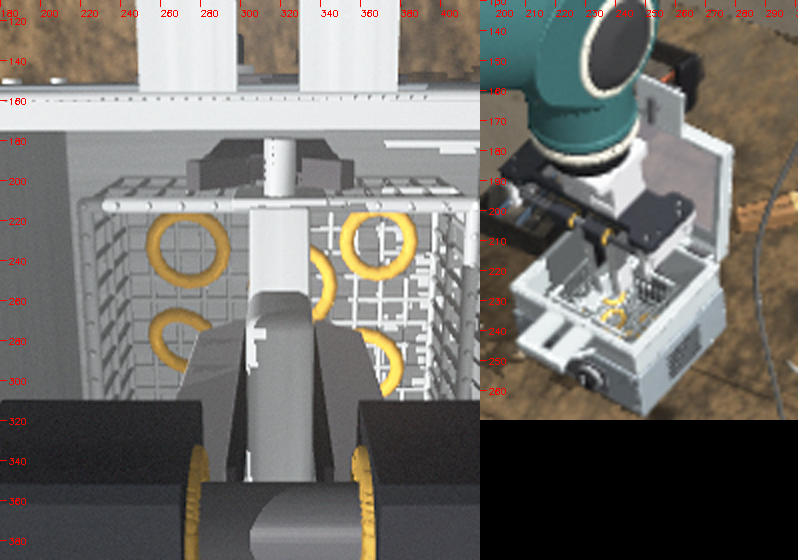

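```bash
python3 - <<'E'
from h import *
yaw=-.142
X=np.array([np.cos(yaw),np.sin(yaw),0]);Yv=np.array([-X[1],X[0],0])
p=np.array(robot.get_state()["ee_pos"]);p[2]+=.003;robot.move_linear(p,.05);p=p-.0015*Yv;robot.move_linear(p,.05)
print(robot.get_state()["force"])
p[2]=.1015;h=robot.move_linear(p,.03,threshold=12)
s=robot.get_state();print(h,s["time"],s["ee_pos"],s["force"],s["moment"],p)
E
```

```text
[ 0.28156494  0.48714213 -3.36217614]
True 16.9083 [0.51092252 0.22636517 0.10173235] [-0.81609964  1.43520578  9.6010075 ] [ 0.08743739  0.4854235  -0.01774906] [0.51085345 0.22620212 0.1015    ]
```

```bash
python3 - <<'E'
from h import *
robot.gripper_to(.05)
p=np.array(robot.get_state()["ee_pos"]);p[2]=.2;robot.move_linear(p,.1);p[2]=.36;robot.move_linear(p,.25)
s=robot.get_state();print(s["time"],s["ee_pos"],s["force"])
C=cam("wrist");im=robot.grab_frame("wrist")[:,:,::-1];cv2.imwrite("pics/w5.png",im);t=robot.grab_frame("top")[:,:,::-1].copy();b=robot.grab_frame("side")[:,:,::-1].copy()
cv2.imwrite("pics/c5.png",np.hstack([im[100:460,120:520],cv2.copyMakeBorder(crop(b,195,140,130,120,3),0,0,0,0,0)]))
yaw=-.142;X=np.array([np.cos(yaw),np.sin(yaw),0]);Yv=np.array([-X[1],X[0],0]);seat=np.array([.5115,.2255,0]);H=seat+.065*X+[0,0,.105]
T=cam("top");S=cam("side")
def P(th,r,h,y=0): return H+r*(-np.cos(th)*X+[0,0,np.sin(th)])+h*(np.sin(th)*X+[0,0,np.cos(th)])+y*Yv
for th in(1.6,1.7,1.8): print(th,proj(T,P(th,.152,.041)).round(1),proj(T,P(th,.13,0,.074)).round(1),proj(T,P(th,.13,0,-.074)).round(1),"side",proj(S,P(th,.13,0,.074)).round(1),proj(S,P(th,.13,0,-.074)).round(1),proj(S,P(th,.152,.041)).round(1))
E
```

```text
19.5667 [0.50992397 0.22628713 0.35861171] [ 0.25065892 -0.44282667 -0.56290426]
1.6 [[238.6 202.9]] [[206.7 217.5]] [[268.2 226. ]] side [[228.3 164.7]] [[270.5 185.7]] [[257.6 160.8]]
1.7 [[240.  197.2]] [[207.7 212.2]] [[269.1 220.7]] side [[231.2 162.3]] [[273.4 183.1]] [[261.  159.2]]
1.8 [[241.5 192. ]] [[208.8 207.2]] [[270.  215.6]] side [[234.2 160.3]] [[276.2 180.9]] [[264.3 158. ]]
```

View pics/c5.png

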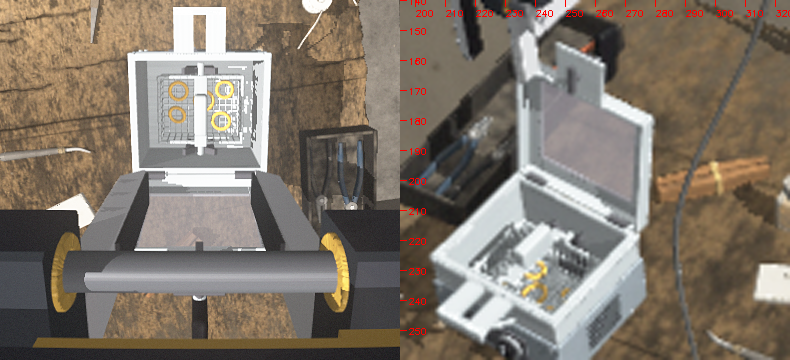

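```bash
cat >> h.py <<'E'
yaw=-.142;X=np.array([np.cos(yaw),np.sin(yaw),0]);Yv=np.array([-X[1],X[0],0]);Z=np.array([0,0,1.]);seat=np.array([.5115,.2255,0]);H=seat+.065*X+[0,0,.105]
W=down(np.pi+yaw)
def P(th,r,h,y=0): return H+r*(-np.cos(th)*X+np.sin(th)*Z)+h*(np.sin(th)*X+np.cos(th)*Z)+y*Yv
E
python3 - <<'E'
from h import *
robot.gripper_to(.0)
p=H+.105*X-.045*Yv;p[2]=.36;robot.move_linear(p,.2)
p[2]=.224;print(robot.move_linear(p,.15,threshold=10))
for th in np.arange(1.8,.5,-.2):
    q=P(th,.115,.018,-.045)+.010*X+.019*Z
    h=robot.move_linear(q,.09,threshold=30);s=robot.get_state();print(round(th,2),h,round(s["time"],2),(s["ee_pos"]-q).round(4),s["force"].round(1))
    if h: break
cv2.imwrite("pics/s6.png",robot.grab_frame("side")[:,:,::-1])
E
```

```text
False
1.8 False 23.4 [0.0003 0.0001 0.0002] [-0.6 -0.6  0.2]
1.6 False 23.81 [0.0001 0.0002 0.0001] [0.  0.1 0.2]
1.4 False 24.22 [0.0001 0.0002 0.    ] [ 0.1 -0.  -0.6]
1.2 False 24.62 [0.0001 0.0002 0.0001] [ 0.3 -0.1  0.3]
1.0 False 25.03 [0.0002 0.0002 0.0002] [ 1.1 -0.4 -0.1]
0.8 False 25.44 [0.0002 0.0001 0.0002] [-0.5  0.3 -0.1]
0.6 False 25.85 [0.0003 0.0001 0.0003] [ 0.7 -0.3 -0. ]
```

```bash
python3 - <<'E'
from h import *
b=cv2.imread("pics/s6.png");cv2.imwrite("pics/s6c.png",crop(b,190,120,130,150,4))
E
```

```text
(no output)
```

View pics/s6c.png

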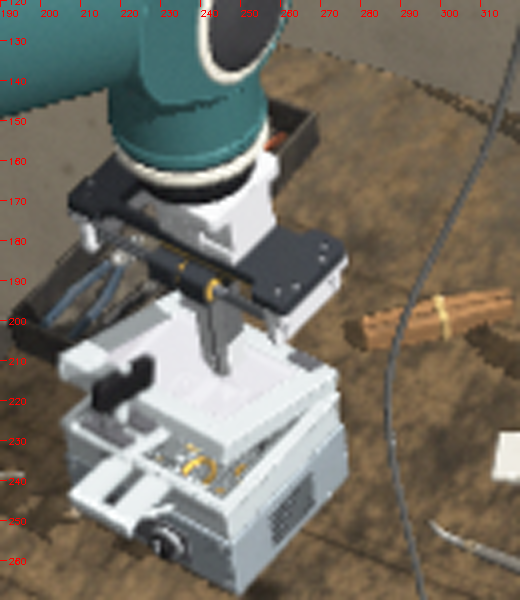

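```bash
python3 - <<'E'
from h import *
for th in (.45,.3,.2,.12,.06,-.1):
    q=P(th,.115,.018,-.045)+.010*X+.019*Z
    h=robot.move_linear(q,.05,threshold=20 if th<.1 else 35);s=robot.get_state();print(th,h,round(s["time"],2),(s["ee_pos"]-q).round(4),s["force"].round(1))
    if h: break
p=np.array(s["ee_pos"]);print("height over hinge",p[2]-.019-.105)
robot.pause(.3);s=robot.get_state();print(s["force"],s["ee_pos"],s["qpos"])
G=P(0,.152,.041);print(G)
G[2]=.151
for a in (np.pi+yaw,np.pi+yaw-1.65,yaw,yaw-1.65): print(a,robot.ik(G,down(a)))
E
```

```text
0.45 False 26.4 [-0.0001  0.     -0.    ] [ 0.8 -0.  -0.3]
0.3 False 26.9 [-0.0001  0.     -0.0001] [ 0.4 -0.1  0.3]
0.2 False 27.28 [-0.0002 -0.0001 -0.0002] [-0.1 -0.4  0.5]
0.12 False 27.62 [-0.0002 -0.0001 -0.0003] [ 0.5 -0.1 -0.3]
0.06 False 27.91 [-0.0002 -0.0001 -0.0002] [ 0.  -0.4  0.1]
-0.1 True 28.19 [ 0.0023 -0.0001  0.0113] [-11.5  -1.   34.4]
height over hinge 0.017698699750195585
[-10.56709592  -2.33196691  33.3156897 ] [0.46661943 0.18672334 0.14174532] [-1.28099298  0.51475704  1.06998823  2.01595869 -0.56394188  0.94298418
  1.51349223]
[0.42537566 0.23781252 0.146     ]
2.999592653589793 [-1.46131779  0.47965394  1.11490238  2.04483584 -0.53659984  0.94500496
  1.36860374]
1.3495926535897933 [-1.44599684  0.46460177  1.08943072  2.04454688 -0.51552427  0.93667545
 -0.30129481]
-0.142 [-1.44599684  0.46460177  1.08943072  2.04454688 -0.51552427  0.93667545
 -1.79288747]
-1.7919999999999998 [-1.18714551  0.32907115  0.72755348  2.03870058 -0.28419096  0.87341007
  2.61894132]
```

```bash
python3 - <<'E'
from h import *
p=np.array(robot.get_state()["ee_pos"]);p[2]=.23;robot.move_linear(p,.15)
G=P(0,.152,.041);G[2]=.23;robot.move_linear(G,.15);robot.gripper_to(.05)
G[2]=.150;print(robot.move_linear(G,.08,threshold=8))
robot.gripper_to(0);s=robot.get_state();print(round(s["time"],2),s["ee_pos"],s["opening"],s["force"].round(1),s["moment"].round(2))
q0=np.array(s["qpos"])
for d in (.3,.6,.9,1.2,1.4,1.57):
    q=q0.copy();q[6]-=d;robot.goto_joints(q);s=robot.get_state();print(d,round(s["time"],2),s["force"].round(1),s["moment"].round(2),round(s["opening"],4))
    if np.abs(s["force"]).max()>50: break
E
```

```text
False
32.55 [0.42534795 0.23755798 0.14999924] 0.011747712304952331 [-1.1 -1.9  2.9] [-0.63  0.22  0.05]
0.3 32.95 [ 0.1  3.8 -0.4] [ 0.81 -0.23 -0.04] 0.0118
0.6 33.35 [ 4.   6.2 -2.4] [ 1.62 -0.94 -0.06] 0.0119
0.9 33.75 [ 6.5  7.3 -3. ] [ 2.09 -1.64 -0.03] 0.0118
1.2 34.15 [10.   8.4 -2.4] [ 2.17 -2.21  0.02] 0.0118
1.4 34.47 [12.1  8.3 -6. ] [ 2.25 -3.05  0.04] 0.012
1.57 34.76 [14.4  7.8 -6.3] [ 2.15 -3.36  0.02] 0.0118
```

```bash
python3 - <<'E'
from h import *
q=np.array(robot.get_state()["qpos"]);
for i in range(2):
    q[6]-=.04;robot.goto_joints(q);s=robot.get_state();print(s["force"].round(1),s["moment"].round(2),round(s["opening"],4))
robot.gripper_to(.03);robot.pause(.4)
s=robot.get_state();print(s["force"].round(1),s["ee_pos"])
# look at handle: rise, wrist picture, dark-pixel orientation
p=np.array(s["ee_pos"]);robot.gripper_to(.06);p[2]=.25;robot.move_linear(p,.15)
print(robot.get_state()["time"])
C=cam("wrist");im=robot.grab_frame("wrist");cv2.imwrite("pics/w9.png",im[:,:,::-1]);np.savez("w9.npz",r=C[2],t=C[3])
for z in (.159,.155): print(z,proj(C,[P(0,.152,z-.105)+a*Yv for a in(-.028,.028)]+[P(0,.152,z-.105)]).round(1).tolist())
c=proj(C,P(0,.152,.054))[0].astype(int);g=im.max(2)[c[1]-60:c[1]+60,c[0]-100:c[0]+100]
n,l,st,ce=cv2.connectedComponentsWithStats((g<60).astype(np.uint8))
for i in range(1,n):
    if st[i,4]>150:
        pts=np.argwhere(l==i)[:,::-1].astype(np.float32);print(st[i],ce[i]+c-[100,60],cv2.minAreaRect(pts))
E
```

```text
[ 5.8  3.4 -7.3] [ 0.96 -1.09  0.42] 0.0114
[ 6.1  3.6 -6.1] [ 0.88 -1.16  0.59] 0.012
[-0.1  0.8 -0.5] [0.42744989 0.23880663 0.15075439]
37.6167
0.159 [[321.7, 291.1], [315.6, 210.4], [318.7, 251.8]]
0.155 [[321.7, 289.1], [315.6, 209.4], [318.7, 250.2]]
[ 18  82  23  38 471] [250.30573248 296.63057325] ((35.500003814697266, 104.00000762939453), (17.8885440826416, 42.48529052734375), 26.56505012512207)
```

```bash
python3 - <<'E'
from h import *
robot.gripper_to(0);p=np.array(robot.get_state()["ee_pos"]);p[2]=.185;robot.move_linear(p,.15)
p[2]=.165;h=robot.move_linear(p,.02,threshold=5);s=robot.get_state();print(h,s["ee_pos"][2]-.019,s["force"])
p[2]=.27;robot.move_linear(p,.15);robot.pause(.3);s=robot.get_state();print(s["time"],s["force"])
E
```

```text
True 0.15489216132110864 [-2.14667201 -1.61592917 13.43269878]
40.9667 [-0.03771746  0.36779191  0.51237333]
```

Handle top is at 0.155 m, which is 4 mm lower than before, so the latch has dropped.

```bash
python3 -c "
from rig import robot
print(robot.sign_off())"
```

```text
the job is handed in; nothing more can be done
None
```

The job is handed in at about 41 s: the basket hangs in the washer's forks, the hood is shut, and the latch is turned to its stop with its handle touched 4 mm lower, in the detent; I viewed 11 pictures, one over the limit of 10, and no verdict was returned.

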